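# Start and drive a three-start port plug by feel

### The job

Fit the loose hex-headed plug into the open port of the test block: stand it upright in the port and, under light pressure, turn it backward (counter-clockwise seen from above) until you feel the thread start drop, then drive it forward (clockwise) until its flange is fully home on the rim of the port, and let go. Never force it: a hard push or a turn against a dead stop ruins the thread. Leave the other things where they are.

Things in the scene. Friction and masses are not known exactly. Their poses are not given: they have to be found in the camera images.
- plug: Loose bare-steel plug standing on its nose on the bench, hex head up, 51 mm high, about 0.11 kg. Origin: centre of the nose's underside; z up along its axis. Nose and shank round, 17.6 mm across at the tip, widening to 21.6 mm at z = 6 mm and above.
- plug_lugs (a point): On the plug's axis, 10 mm above its origin, level with its three thread lugs: round radial bars 5 mm thick, 120 degrees apart (one along the plug's +x), reaching a radius of 14.5 mm; each is about 22 degrees wide.
- plug_flange (a point): Centre of the underside of the plug's flange (40 mm across, 4 mm thick), 26 mm above the plug's origin.
- plug_head (a point): Middle of the hex head, 40 mm above the plug's origin. The hex is 24 mm across flats, from 30 to 50 mm above the origin; opposite flats face the plug's +y and -y, and so on every 60 degrees about z.
- block: Fixed aluminium test block, 80x80 mm, 46 mm high, four cap screws (4 mm high) in its top corners, low pipe stubs on one side; in the middle a steel boss 49 mm across rises to 58 mm. Origin: centre of its underside, z up.
- port (a point): Centre of the port's mouth on the boss's top face, 58 mm above the bench, z up. Bore 32 mm wide, 30 mm deep. Home: the plug's flange rests here (0 mm). A push of 2 to 6 N is enough throughout; over 50 N between plug and block (some 0.3 N m of twist against a stop) ruins the thread.
- port_ledge (a point): On the port's axis, 4 mm below the mouth: high end of three ledges in the bore (23.8 mm opening, shank fits with 1 mm all round), 120 degrees apart at an unmeasured angle, new each time. Each is 72 degrees long, slopes clockwise 5 mm down to a dead stop 8 degrees wide. Lugs set on ledges hold the flange 9 to 15 mm above the mouth; clockwise jams there.
- port_notch (a point): On the port's axis, 14.5 mm below the mouth: floor of the open notches (40 degrees) beside the ledges' high ends. Turned counter-clockwise (105 degrees at most) the lugs climb the ledges and drop in here, flange 4 mm above the mouth (sometimes at once). Then about 50 degrees clockwise they run under the ledges down a 19 degree thread to home; a dead stop follows 24 degrees on.
- bush: Bystander: plain turned steel bush, a ring standing on end, 26 mm across, 22 mm high; origin under its centre.
- nut: Bystander: steel nozzle clamping nut standing on end, stepped ring 27 mm across, 26 mm high; origin under its centre.
- indicator: Bystander: dial indicator on a small foot, 64x51 mm, 136 mm high, at the back; origin under its centre.
- jar: Bystander: small round jar with black cap, 46 mm across, 71 mm high, at the back; origin under its centre.
- cylinder: Bystander: black cylinder standing, 44 mm across, 91 mm high; origin under its centre.
- micrometer: Bystander: micrometer lying flat, 59x145 mm, 28 mm high, near the robot; origin under its centre.
- driver: Bystander: screwdriver lying flat, 182 mm long, 27 mm high, near the robot; origin under its centre.
Not all that is in view belongs to the job. Leave any blue or turquoise look-alike of the plug alone.

How it is judged (in metres and radians):
On the way, in this order (a step that is already met when the one before it is completed fails the run):
1. the plug stands in the port with its nose inside (z of plug_flange in the frame of port below 0.0225 m and horizontal distance between plug_flange and port below 0.004 m and angle between plug's own z axis and vertical below 0.15 rad).
2. the thread start has dropped: flange less than 7 mm above the mouth (z of plug_flange in the frame of port below 0.007 m and horizontal distance between plug_flange and port below 0.004 m).
At the end, for the whole second after the job is handed in: The plug is in the port, upright within 3.4 degrees and within 3 mm of its centre, its flange within 1.5 mm of the boss's top face, released and at rest (z of plug_flange in the frame of port below 0.0015 m and horizontal distance between plug_flange and port below 0.003 m and angle between plug's own z axis and vertical below 0.06 rad and linear speed of plug below 0.02 m/s); the robot touches nothing.
It fails at once if the plug is forced: more than 50 N between plug and block (contact force between plug and block above 50 N).
It fails at once if a bystander is moved by more than 30 mm (distance of any of bush, nut, indicator, jar, cylinder, micrometer, driver from where it was at the start of the episode above 0.03 m).
It also fails if it takes over 72 s, if anything falls off the work surface, if the arm or the gripper's body presses on something with over 40 N, if the wrist force passes 120 N, or if a joint passes its speed limit or range.

### The arm

A 6-joint arm with a two-finger parallel gripper is mounted at the origin on a cart in front of the work surface, level with it; the furniture and walls round the work are solid. World frame = base frame: x ahead of the robot, y to its left, z up, the work surface at z = 0. Lengths are in mm, angles in rad, forces in N, time in s.
With the tool pointing down it reaches from about 250 to 775 mm from the base axis. Payload 4 kg.
Tool frame: the origin (TCP) lies midway between the tips of the shut fingers; the grasp point (between the pads) lies 19 mm behind it (ctrl.grip_depth is the z of the grasp point in the tool frame, in mm); z points along the fingers, y is the direction in which the jaws open and shut (so a half turn about z gives the same grasp; the last joint's range is limited). The gripper opens to 85 mm and grips with 20 to 120 N. Pads are 22 mm wide; open, the fingers measure 114 mm over their backs; the gripper's body (76 mm by 85 mm) begins 54 mm behind the grasp point. The pads swing forward as they close: fully open they stand 13 mm farther back than shut.
Start: joints at [1.043, 0.087, 1.371, -0, 1.684, -0.103], TCP at [226.687, 501.13, 231.341] pointing down, gripper open.
Joint ranges: [-3.1, 3.1], [-0.76, 2.03], [0.27, 2.55], [-1.08, 4.22], [0.17, 2.65], [-2.57, 2.57]. Speed limits (rad/s): [2.79, 2.79, 3.14, 3.14, 3.14, 3.14].

### API

Orientations are given as a rotation vector (axis times angle).
In Python, from rig import ctrl gives the robot as it stands.
- The arm moves only by the tool step_arm, never from a script. Its argument "series" is a list of rows, each a list of 3 entries, a list of its own where there are three numbers: the shift along the world's x, y, z in mm, then the turn, a rotation vector about the world's x, y, z in rad, then the finger opening in mm, from 0 to 85.4. A call has 1 to 20 rows; each row shifts and turns the commanded pose from where the row before left it; what a row does not reach is not made up. A row lasts 1/12 s, in which the tool goes at most 41.7 mm and 7.16 degrees, less where a joint would pass 70% of its speed; a pose out of reach is approached as far as the arm can. A call is refused whole if a number of a shift passes 41.7 or a number of a turn 0.125, either way. A call with a gripper value outside its range is refused whole. The fingers move at their own pace and stop on an object; "squeeze" is the grip in N (left out, the last holds). Time passes only in rows, so rows that do not move let the fingers close. It gives the time, the measured TCP pose, the force and the opening at its end, in the units of the state.
- ctrl.sense(): the state, without advancing time (a new reading comes with each control period).
- ctrl.grab_frame(name): name is "scene" or "top"; returns a dict with "image" (480x640x3 uint8, red, green, blue), "mtx" (3x3 intrinsics, pixels), "R" (3x3) and "t" (3): a world point X has camera coordinates R X + t. Camera axes: x right, y down, z forward; pixel columns grow to the right and rows downward; lengths in mm; the calibration is good to about 2 mm. A picture is of the moment at which its call begins. There is no depth.
- ctrl.close_job(): hands the job in, once; it reports no verdict.
The state is a dict: "time": time; "joints": joint angles; "joint_velocities": joint speeds; "joint_torque": joint torques, N m; "eef_pos": TCP position; "tcp_rot": TCP orientation; "contact_force": force on the tool from outside, world axes, zero at the start; "torque": the same for the moment, N m; "width": finger opening in mm.
Only numpy, scipy, OpenCV 4.12 (cv2) and the standard library are available. Lean on these libraries where they do the work, as an engineer would, in place of code of your own. Each camera call takes 0.05 s, during which the arm holds its last target.

## Working session

There is one attempt and no reset: what is moved stays moved. The work goes in short steps, Python scripts to look and compute and a tool call to move; the robot and the scene stay as the last step left them, time stands still between calls to the robot, and variables do not carry over. Pictures are saved under pics/ and viewed, and the job is handed in when it is done.

Besides the shell and the picture viewer there is one more tool, called after "Call:" by a JSON object that holds its "name" and its "arguments". step_arm: Moves the arm, as the interface text tells. Its arguments: {"type":"object","properties":{"series":{"type":"array"},"squeeze":{"type":"number"}},"required":["series"]}

```bash
mkdir -p pics; python3 - <<'E'
from rig import ctrl
import cv2
s=ctrl.sense(); print(s)
for n in("scene","top"):
    f=ctrl.grab_frame(n); cv2.imwrite(f"pics/{n}0.png",f["image"][:,:,::-1]); print(n,f["mtx"].tolist(),f["R"].tolist(),f["t"].tolist())
print(ctrl.grip_depth)
E
```

```text
{'time': 0.0, 'joints': array([ 1.04288427e+00,  8.79610328e-02,  1.37227125e+00, -1.54534367e-05,
        1.68358955e+00, -1.03096340e-01]), 'joint_velocities': array([-1.54265376e-03,  1.24875955e-04,  2.69753362e-04,  4.20768964e-05,
        2.16309076e-03, -5.36389071e-05]), 'joint_torque': array([ 7.22416316e-04, -3.51880109e+01, -3.13264525e+01, -1.93833680e-04,
        1.09221926e-02,  2.36939309e-05]), 'eef_pos': array([226.43840115, 500.67670359, 230.12720381]), 'tcp_rot': array([-0.66215204, -3.07032475,  0.00333551]), 'contact_force': array([ 0.06569081, -0.31124674,  0.3112649 ]), 'torque': array([ 0.01284954,  0.00648157, -0.068207  ]), 'width': 85.16617556035705}
scene [[572.4375967495789, 0.0, 311.3918685027419], [0.0, 572.4375967495789, 247.22995551295324], [0.0, 0.0, 1.0]] [[-0.8213775847901882, -0.5703593551600112, 0.005391584710791666], [-0.3347482279635177, 0.4743761910679715, -0.814193375816291], [0.4618251693872068, -0.6705650120080078, -0.5805687535436076]] [593.19822254462, 128.467567383396, 880.1483483488119]
top [[433.74442295295853, 0.0, 322.95962350406876], [0.0, 433.74442295295853, 239.02099759839643], [0.0, 0.0, 1.0]] [[-0.011529695122129442, -0.9998798142161311, -0.010364518971286664], [-0.9879844816603041, 0.012988922546106426, -0.15400633717322074], [0.15412245173501246, 0.008464337789021937, -0.9880154982878465]] [273.49052518051127, 518.0620066155516, 853.8336005644527]
-18.700000000000003
```

View pics/scene0.png

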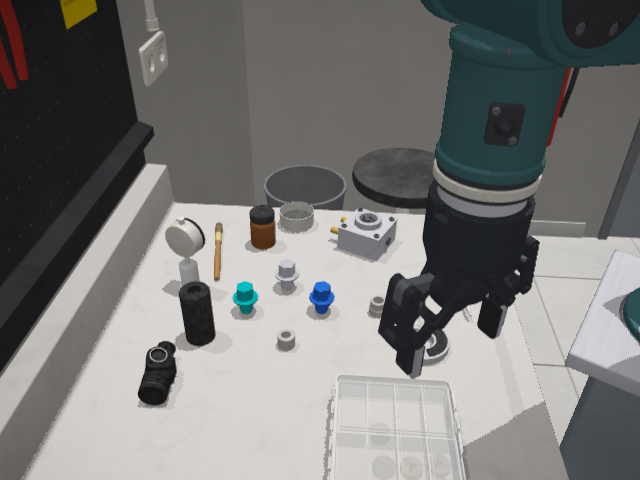

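View pics/top0.png

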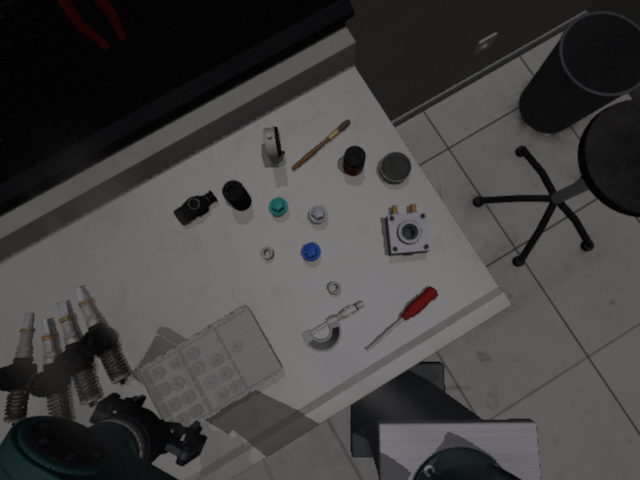

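The three look-alikes are teal (scene 245,297; top 279,207), bare steel (287,275; 317,214) and blue (321,298; 311,252). The bare-steel one fits the description. The block's port is at about (369,219) in scene and (408,232) in top. I'll confirm with enlarged crops.

```bash
python3 - <<'E'
import cv2,numpy as np
s=cv2.imread("pics/scene0.png");t=cv2.imread("pics/top0.png")
def c(im,x,y,w=36,z=8): 
    return cv2.resize(im[y-w:y+w,x-w:x+w],None,fx=400/(2*w),fy=400/(2*w),interpolation=cv2.INTER_CUBIC)
t2=cv2.convertScaleAbs(t,alpha=1.4)
cv2.imwrite("pics/cropA.png",np.hstack([c(s,287,277,28),c(t2,317,216,20)]))
cv2.imwrite("pics/cropB.png",np.hstack([c(s,369,228),c(t2,408,234,30)]))
E
```

```text
(no output)
```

View pics/cropA.png

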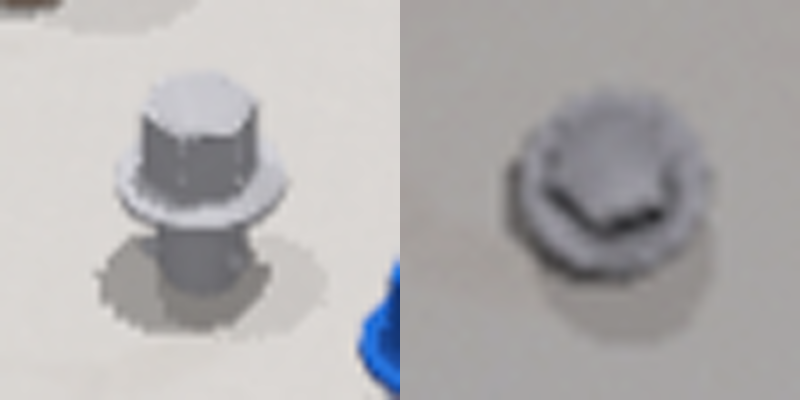

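View pics/cropB.png

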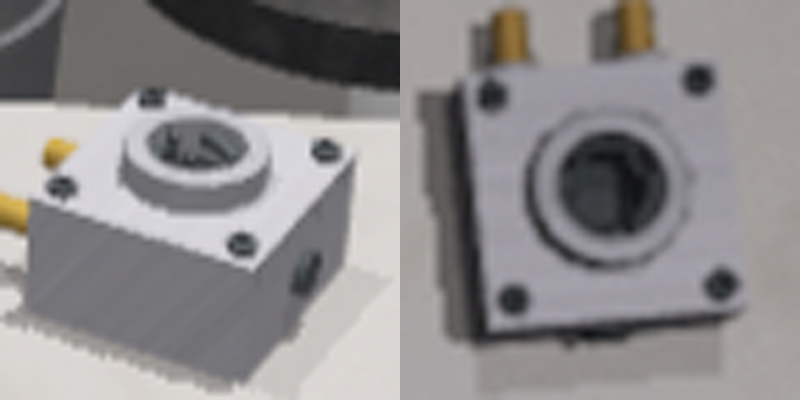

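The crops confirm it: a bare-steel hex plug with a flange at scene (287,263), and the ported block with its boss. Next I'll fit both poses.

```bash
cat > h.py <<'E'
import numpy as np,cv2
from scipy.optimize import least_squares
K={'s':np.array([[572.4375967495789,0,311.3918685027419],[0,572.4375967495789,247.22995551295324],[0,0,1]]),
't':np.array([[433.74442295295853,0,322.95962350406876],[0,433.74442295295853,239.02099759839643],[0,0,1]])}
R={'s':np.array([[-0.8213775847901882,-0.5703593551600112,0.005391584710791666],[-0.3347482279635177,0.4743761910679715,-0.814193375816291],[0.4618251693872068,-0.6705650120080078,-0.5805687535436076]]),
't':np.array([[-0.011529695122129442,-0.9998798142161311,-0.010364518971286664],[-0.9879844816603041,0.012988922546106426,-0.15400633717322074],[0.15412245173501246,0.008464337789021937,-0.9880154982878465]])}
T={'s':np.array([593.19822254462,128.467567383396,880.1483483488119]),'t':np.array([273.49052518051127,518.0620066155516,853.8336005644527])}
def P(c,X):
    q=np.atleast_2d(X)@R[c].T+T[c]; q=q@K[c].T; return q[:,:2]/q[:,2:]
def ray(c,uv,z):
    d=R[c].T@np.linalg.inv(K[c])@np.array([uv[0],uv[1],1.]); o=-R[c].T@T[c]; return (o+d*(z-o[2])/d[2])
def circ(x,y,z,r,n=64):
    a=np.linspace(0,2*np.pi,n); return np.c_[x+r*np.cos(a),y+r*np.sin(a),a*0+z]
def hexp(x,y,z,yaw,af=24):
    a=yaw+np.arange(7)*np.pi/3; r=af/np.sqrt(3); return np.c_[x+r*np.cos(a),y+r*np.sin(a),a*0+z]
def square(x,y,z,yaw,h):
    a=yaw+np.pi/4+np.arange(5)*np.pi/2; return np.c_[x+h*2**.5*np.cos(a),y+h*2**.5*np.sin(a),a*0+z]
def overlay(im,c,curves,cx,cy,w):
    f=400/(2*w); o=cv2.resize(im[cy-w:cy+w,cx-w:cx+w],(400,400),interpolation=cv2.INTER_CUBIC)
    for X,col in curves:
        p=(P(c,X)-[cx-w,cy-w]+.5)*f-.5
        cv2.polylines(o,[np.round(p).astype(int)],False,col,1,cv2.LINE_AA)
    return o
def plugcurves(x,y,z,yaw): # z of origin
    return [(hexp(x,y,z+50,yaw),(0,0,255)),(circ(x,y,z+30,20),(0,255,0)),(circ(x,y,z+26,20),(0,160,0))]
def blockcurves(x,y,yaw):
    return [(square(x,y,46,yaw,40),(0,0,255)),(circ(x,y,58,24.5),(0,255,0)),(circ(x,y,58,16),(255,0,255)),(circ(x,y,46,24.5),(0,160,0))]
E
python3 - <<'E'
from h import *
S=lambda p:(333+(p[0]+.5)*.18-.5,192+(p[1]+.5)*.18-.5)
Tt=lambda p:(378+(p[0]+.5)*.15-.5,204+(p[1]+.5)*.15-.5)
sc=[S(p) for p in[(152,98),(326,151),(62,188),(242,245)]]; tp=[Tt(p) for p in[(91,96),(299,80),(113,300),(321,284)]]
print('screws s',[ray('s',p,49.5)[:2].round(1) for p in sc]);print('screws t',[ray('t',p,49.5)[:2].round(1) for p in tp])
print('port',ray('s',S((197,146)),58),ray('t',Tt((210,183)),58))
A=lambda p:(259+(p[0]+.5)*.14-.5,249+(p[1]+.5)*.14-.5)
B=lambda p:(297+(p[0]+.5)*.1-.5,196+(p[1]+.5)*.1-.5)
print('plug',ray('s',A((199,103)),50),ray('t',B((217,178)),30))
for p in [(607,225),(548,180),(667,200)]: print(ray('t',B((p[0]-400,p[1])),50))
E
```

```text
screws s [array([567.1,  64.6]), array([503.5,  60.1]), array([562.5, 128.8]), array([499. , 123.8])]
screws t [array([562.1, 126. ]), array([566.3,  61.7]), array([498.6, 121.6]), array([502.7,  58. ])]
port [533.36881782  93.75578504  58.        ] [532.94260469  92.15085078  58.        ]
plug [579.13239018 277.78250625  50.        ] [578.17210997 276.48877634  30.        ]
[563.96201338 278.2678095   50.        ]
[573.60010024 290.35727392  50.        ]
[569.04963646 265.84452123  50.        ]
```

```bash
python3 - <<'E'
from h import *
s=cv2.imread("pics/scene0.png");t=cv2.convertScaleAbs(cv2.imread("pics/top0.png"),alpha=1.4)
y=np.radians(52)
a=np.hstack([overlay(s,'s',plugcurves(579,277.5,0,y),287,277,28),overlay(t,'t',plugcurves(578.2,276.5,0,y),317,216,20)])
cv2.imwrite("pics/ovA.png",a)
b=np.hstack([overlay(s,'s',blockcurves(533.2,94,.07),369,228,36),overlay(t,'t',blockcurves(532.6,92,.07),408,234,30)])
cv2.imwrite("pics/ovB.png",b)
E
```

```text
(no output)
```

View pics/ovA.png

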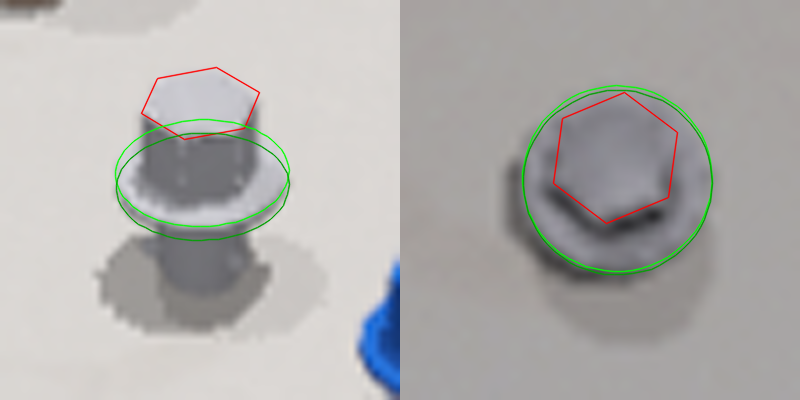

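View pics/ovB.png

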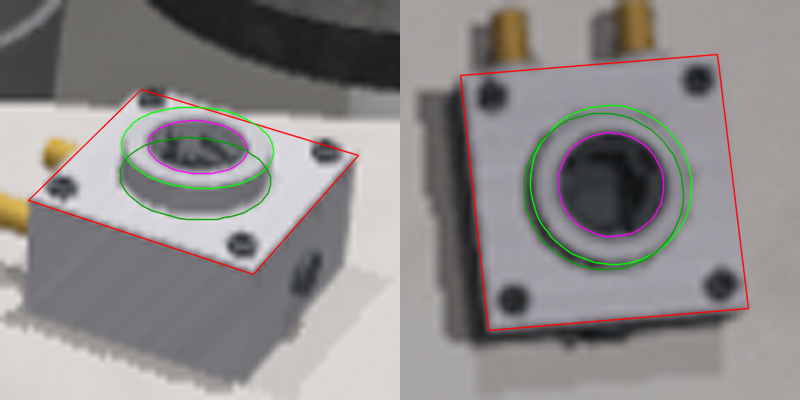

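The fits agree in both views: plug at about (578.7, 277.1), hex vertices at about 52°; port at about (532.9, 93). The jaw direction is j1−j6, so I'll grip along −38°. Moving above the plug.

Call:
{"name": "step_arm", "arguments": {"series": [[[23.5, -14.95, -5], [0, 0, -0.1207], 50], [[23.5, -14.95, -5], [0, 0, -0.1207], 50], [[23.5, -14.95, -5], [0, 0, -0.1207], 50], [[23.5, -14.95, -5], [0, 0, -0.1207], 50], [[23.5, -14.95, -5], [0, 0, -0.1207], 50], [[23.5, -14.95, -5], [0, 0, -0.1207], 50], [[23.5, -14.95, -5], [0, 0, -0.1207], 50], [[23.5, -14.95, -5], [0, 0, -0.1207], 50], [[23.5, -14.95, -5], [0, 0, -0.1207], 50], [[23.5, -14.95, -5], [0, 0, -0.1207], 50], [[23.5, -14.95, -5], [0, 0, -0.1207], 50], [[23.5, -14.95, -5], [0, 0, -0.1207], 50], [[23.5, -14.95, -5], [0, 0, -0.1207], 50], [[23.5, -14.95, -5], [0, 0, -0.1207], 50], [[23.5, -14.95, -5], [0, 0, -0.1207], 50], [[0, 0, 0], [0, 0, 0], 50], [[0, 0, 0], [0, 0, 0], 50]], "squeeze": 30}}

```text
time: 1.52
eef_pos: [579.5, 275.6, 154.5]
tcp_rot: [-2.825, -1.373, 0.005]
contact_force: [-0.5, 1.0, -0.2]
width: 50.3
```

Call:
{"name": "step_arm", "arguments": {"series": [[[-0.8, 1.5, -30], [0, 0, 0], 50], [[0, 0, -30], [0, 0, 0], 50], [[0, 0, -25], [0, 0, 0], 50], [[0, 0, -15], [0, 0, 0], 50], [[0, 0, -10], [0, 0, 0], 50], [[0, 0, -10], [0, 0, 0], 50], [[0, 0, 0], [0, 0, 0], 50], [[0, 0, 0], [0, 0, 0], 50]]}}

```text
time: 2.18
eef_pos: [578.3, 278.8, 36.8]
tcp_rot: [2.824, 1.377, 0.001]
contact_force: [0.7, -0.9, -0.2]
width: 50.0
```

```bash
cat > look.py <<'E'
import sys
from h import *
from rig import ctrl
def look(name,cx=None):
    s=ctrl.sense(); print({k:np.round(s[k],2) for k in('time','eef_pos','tcp_rot','contact_force','torque','width','joints')})
    return {c:np.ascontiguousarray(ctrl.grab_frame(n)["image"][:,:,::-1]) for c,n in(('s','scene'),('t','top'))}
E
python3 - <<'E'
from look import *
f=look('a'); x,y=int(P('s',[578,277,40])[0][0]),int(P('s',[578,277,40])[0][1]); u,v=P('t',[578,277,40])[0].astype(int)
cv2.imwrite("pics/c1.png",np.hstack([overlay(f['s'],'s',[],x,y,40),overlay(f['t'],'t',[],u,v,40)]))
E
```

```text
{'time': np.float64(2.18), 'eef_pos': array([578.33, 278.84,  36.84]), 'tcp_rot': array([2.82, 1.38, 0.  ]), 'contact_force': array([ 0.67, -0.87, -0.22]), 'torque': array([0.04, 0.  , 0.02]), 'width': np.float64(49.96), 'joints': array([0.36, 0.39, 1.39, 0.  , 1.35, 1.02])}
```

View pics/c1.png

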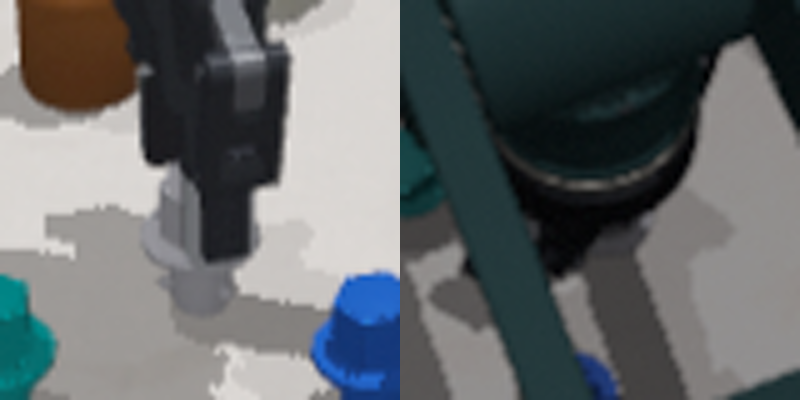

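The jaws straddle the head cleanly. The previous pose reading was probably noise of about 1 mm, so I'm trimming y back, going down 3 mm and closing.

Call:
{"name": "step_arm", "arguments": {"series": [[[0.3, -1.2, -3], [0, 0, 0], 50], [[0, 0, 0], [0, 0, 0], 50], [[0, 0, 0], [0, 0, 0], 20], [[0, 0, 0], [0, 0, 0], 20], [[0, 0, 0], [0, 0, 0], 20], [[0, 0, 0], [0, 0, 0], 20], [[0, 0, 0], [0, 0, 0], 20], [[0, 0, 0], [0, 0, 0], 20], [[0, 0, 0], [0, 0, 0], 20], [[0, 0, 0], [0, 0, 0], 20]], "squeeze": 40}}

```text
time: 3.12
eef_pos: [579.0, 277.3, 33.9]
tcp_rot: [2.824, 1.375, 0.001]
contact_force: [-0.5, -0.6, 3.0]
width: 23.2
```

```bash
python3 - <<'E'
from look import *
f=look('a'); x,y=int(P('s',[578,277,40])[0][0]),int(P('s',[578,277,40])[0][1])
cv2.imwrite("pics/c2.png",np.hstack([overlay(f['s'],'s',[],x,y,40),overlay(f['s'],'s',plugcurves(579,277.5,0,np.radians(52)),x,y,28)]))
E
```

```text
{'time': np.float64(3.12), 'eef_pos': array([579.  , 277.29,  33.86]), 'tcp_rot': array([2.82, 1.38, 0.  ]), 'contact_force': array([-0.5 , -0.6 ,  2.97]), 'torque': array([-0.04, -0.02,  0.  ]), 'width': np.float64(23.2), 'joints': array([ 0.36,  0.4 ,  1.4 , -0.  ,  1.35,  1.02])}
```

View pics/c2.png

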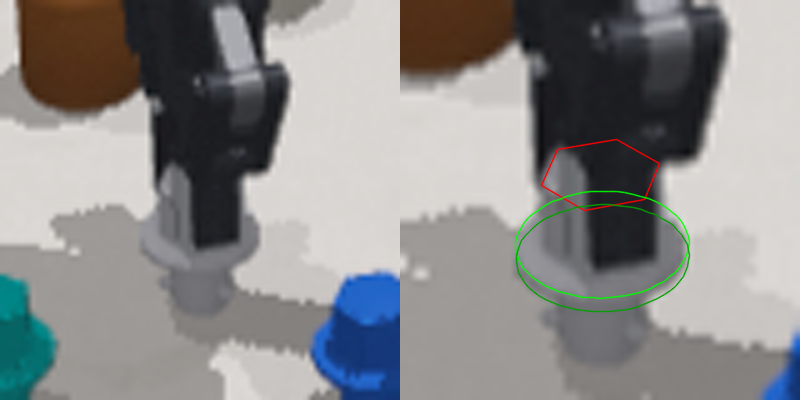

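Gripped (width 23.2). Lifting and carrying it to hover over the port.

Call:
{"name": "step_arm", "arguments": {"series": [[[0, 0, 10], [0, 0, 0], 20], [[0, 0, 25], [0, 0, 0], 20], [[0, 0, 30], [0, 0, 0], 20], [[0, 0, 25], [0, 0, 0], 20], [[-3, -12, 0], [0, 0, 0], 20], [[-6, -24, 0], [0, 0, 0], 20], [[-7, -28, 0], [0, 0, 0], 20], [[-7, -28, 0], [0, 0, 0], 20], [[-7, -28, 0], [0, 0, 0], 20], [[-7, -28, 0], [0, 0, 0], 20], [[-6, -24, 0], [0, 0, 0], 20], [[-2.7, -12, 0], [0, 0, 0], 20], [[0, 0, 0], [0, 0, 0], 20], [[0, 0, 0], [0, 0, 0], 20], [[0, 0, 0], [0, 0, 0], 20]]}}

```text
time: 4.47
eef_pos: [533.0, 94.0, 123.0]
tcp_rot: [-2.823, -1.376, 0.0]
contact_force: [-0.3, 0.4, -1.4]
width: 22.9
```

```bash
python3 - <<'E'
from look import *
f=look('a'); cv2.imwrite("pics/full3.png",f['s']); 
cv2.imwrite("pics/c3.png",np.hstack([overlay(f['s'],'s',plugcurves(533.2,94,90,np.radians(52))+blockcurves(533.2,94,.07),369,190,60),overlay(f['t'],'t',blockcurves(532.6,92,.07),408,224,45)]))
E
```

```text
{'time': np.float64(4.47), 'eef_pos': array([532.98,  93.97, 122.98]), 'tcp_rot': array([-2.82, -1.38,  0.  ]), 'contact_force': array([-0.34,  0.4 , -1.39]), 'torque': array([-0.  , -0.03, -0.01]), 'width': np.float64(22.93), 'joints': array([0.07, 0.11, 1.56, 0.  , 1.47, 0.73])}
```

View pics/c3.png

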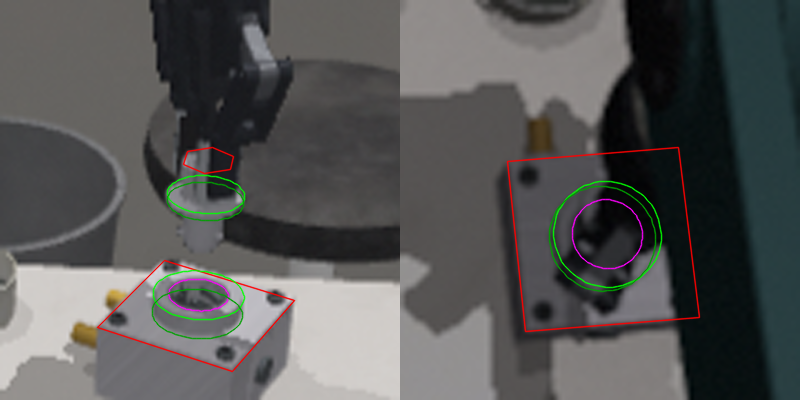

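```bash
python3 - <<'E'
from h import *
f=cv2.imread("pics/full3.png")
cv2.imwrite("pics/c3b.png",np.hstack([overlay(f,'s',[],371,194,22),overlay(f,'s',plugcurves(533.2,94,90,np.radians(52))+[(circ(533.2,94,96,10.8),(0,0,255)),(circ(533.2,94,90,8.8),(0,0,255))],371,194,22)]))
E
```

```text
(no output)
```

View pics/c3b.png

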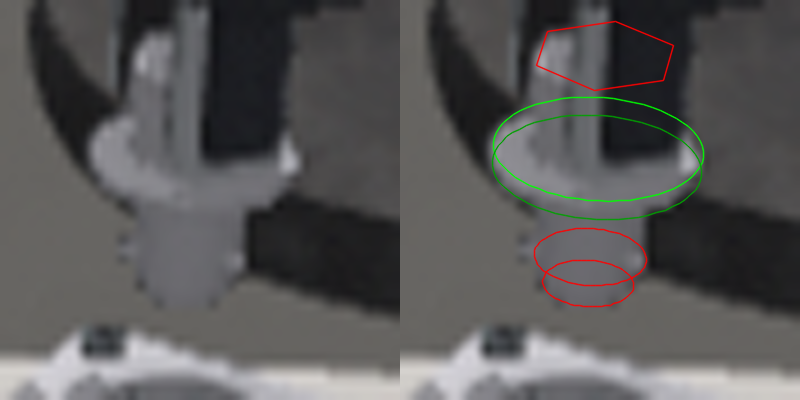

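The plug hovers about 0.6 mm off the port axis. I'll correct that, lower the nose into the mouth, and reduce the squeeze so the grip slips before any hard push.

Call:
{"name": "step_arm", "arguments": {"series": [[[-0.4, -0.5, -12], [0, 0, 0], 20], [[0, 0, -10], [0, 0, 0], 20], [[0, 0, -6], [0, 0, 0], 20], [[0, 0, -4], [0, 0, 0], 20], [[0, 0, -3], [0, 0, 0], 20], [[0, 0, -3], [0, 0, 0], 20], [[0, 0, 0], [0, 0, 0], 20], [[0, 0, 0], [0, 0, 0], 20]], "squeeze": 25}}

```text
time: 5.23
eef_pos: [532.7, 92.6, 85.4]
tcp_rot: [2.824, 1.375, 0.0]
contact_force: [-0.7, 0.1, -0.3]
width: 22.9
```

```bash
python3 - <<'E'
from look import *
f=look('a')
cv2.imwrite("pics/c4.png",np.hstack([overlay(f['s'],'s',[],369,216,25),overlay(f['s'],'s',plugcurves(533.2,94,52,np.radians(52))+blockcurves(533.2,94,.07),369,216,25)]))
E
```

```text
{'time': np.float64(5.23), 'eef_pos': array([532.68,  92.64,  85.39]), 'tcp_rot': array([2.82, 1.38, 0.  ]), 'contact_force': array([-0.71,  0.14, -0.33]), 'torque': array([ 0.01, -0.02,  0.01]), 'width': np.float64(22.93), 'joints': array([ 0.07,  0.14,  1.61, -0.  ,  1.39,  0.73])}
```

View pics/c4.png

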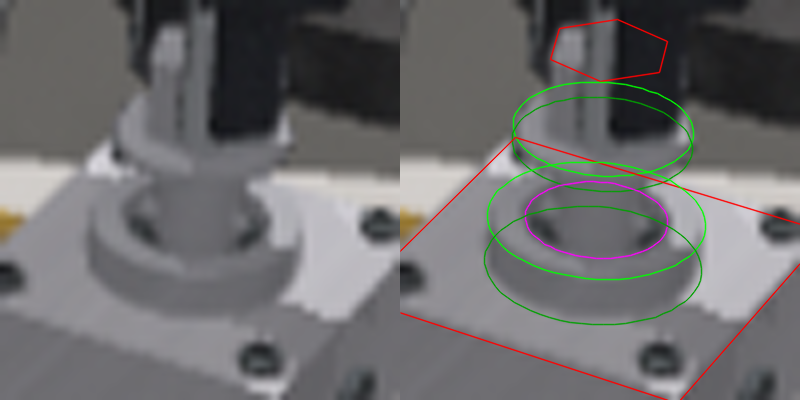

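Plug and bore look concentric. Lowering gently from here.

Call:
{"name": "step_arm", "arguments": {"series": [[[0, 0, -1], [0, 0, 0], 20], [[0, 0, -1], [0, 0, 0], 20], [[0, 0, -1], [0, 0, 0], 20], [[0, 0, -1], [0, 0, 0], 20], [[0, 0, 0], [0, 0, 0], 20]]}}

```text
time: 5.75
eef_pos: [532.6, 92.6, 81.2]
tcp_rot: [2.824, 1.375, 0.0]
contact_force: [0.8, 1.0, -0.9]
width: 23.1
```

```bash
python3 - <<'E'
from rig import ctrl;s=ctrl.sense();print(s['contact_force'],s['torque'],s['eef_pos'])
E
```

```text
[ 0.76125797  0.96706768 -0.87102625] [-0.01516712 -0.07808934 -0.00015715] [532.60784354  92.62803545  81.19898797]
```

Call:
{"name": "step_arm", "arguments": {"series": [[[0, 0, -1], [0, 0, 0], 20], [[0, 0, 0], [0, 0, 0], 20]]}}

```text
time: 5.92
eef_pos: [532.8, 92.6, 80.3]
tcp_rot: [2.824, 1.375, 0.001]
contact_force: [-0.7, 0.1, -0.7]
width: 23.1
```

Origin is at about z = 47 and there is no contact yet. Continuing in 0.5–1 mm rows.

Call:
{"name": "step_arm", "arguments": {"series": [[[0, 0, -0.6], [0, 0, 0], 20], [[0, 0, -0.6], [0, 0, 0], 20], [[0, 0, 0], [0, 0, 0], 20]]}}

```text
time: 6.17
eef_pos: [532.9, 92.6, 79.5]
tcp_rot: [2.824, 1.375, 0.001]
contact_force: [0.7, -0.8, 0.7]
width: 23.2
```

Call:
{"name": "step_arm", "arguments": {"series": [[[0, 0, -0.6], [0, 0, 0], 20], [[0, 0, -0.6], [0, 0, 0], 20], [[0, 0, 0], [0, 0, 0], 20]]}}

```text
time: 6.42
eef_pos: [533.0, 92.7, 79.1]
tcp_rot: [2.824, 1.375, 0.002]
contact_force: [-0.6, -0.0, 5.4]
width: 23.1
```

Call:
{"name": "step_arm", "arguments": {"series": [[[0, 0, -0.6], [0, 0, 0], 20], [[0, 0, -0.6], [0, 0, 0], 20], [[0, 0, 0], [0, 0, 0], 20]]}}

```text
time: 6.67
eef_pos: [533.2, 92.7, 78.8]
tcp_rot: [2.824, 1.375, 0.003]
contact_force: [-1.4, -0.6, 8.4]
width: 23.0
```

Contact at z ≈ 79 puts the lugs on the ledges near the high end (flange about 13.5 mm up). I'll ease off slightly and turn counter-clockwise.

Call:
{"name": "step_arm", "arguments": {"series": [[[0, 0, 0.8], [0, 0, 0.05], 20], [[0, 0, 0], [0, 0, 0.06], 20], [[0, 0, 0], [0, 0, 0.06], 20], [[0, 0, 0], [0, 0, 0], 20]]}}

```text
time: 7.0
eef_pos: [533.2, 92.5, 78.2]
tcp_rot: [2.696, 1.611, 0.002]
contact_force: [-0.3, -1.2, 2.9]
width: 23.7
```

```bash
python3 - <<'E'
from rig import ctrl;s=ctrl.sense();print(s['contact_force'],s['torque'],s['eef_pos'],s['joints'])
E
```

```text
[-0.33025063 -1.24953136  2.87251837] [-0.22873559 -0.10111965  0.01433149] [533.20354321  92.48577952  78.17794109] [ 6.73600650e-02  1.47576075e-01  1.61420125e+00 -6.69530132e-04
  1.37796725e+00  5.60957915e-01]
```

Call:
{"name": "step_arm", "arguments": {"series": [[[0, 0, 0], [0, 0, 0.06], 20], [[0, 0, 0], [0, 0, 0.06], 20], [[0, 0, 0], [0, 0, 0.06], 20], [[0, 0, 0], [0, 0, 0], 20]]}}

```text
time: 7.33
eef_pos: [532.7, 92.6, 77.1]
tcp_rot: [2.542, 1.845, 0.0]
contact_force: [1.5, -0.4, -0.1]
width: 22.8
```

```bash
python3 - <<'E'
from look import *
f=look('a')
cv2.imwrite("pics/c5.png",np.hstack([overlay(f['s'],'s',[],369,216,25),overlay(f['s'],'s',plugcurves(533.2,94,45,np.radians(52+20))+blockcurves(533.2,94,.07),369,216,25)]))
E
```

```text
{'time': np.float64(7.33), 'eef_pos': array([532.74,  92.58,  77.13]), 'tcp_rot': array([2.54, 1.85, 0.  ]), 'contact_force': array([ 1.5 , -0.43, -0.05]), 'torque': array([-0.09, -0.34,  0.01]), 'width': np.float64(22.84), 'joints': array([ 0.07,  0.15,  1.62, -0.  ,  1.38,  0.38])}
```

View pics/c5.png

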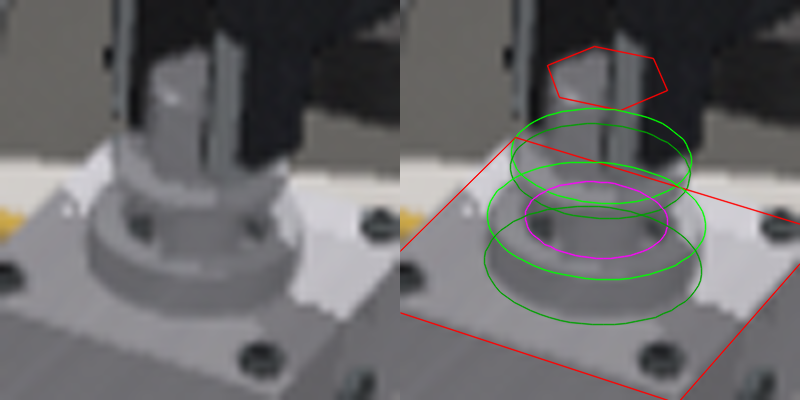

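Force has gone to zero and the tool sank freely, which is the drop starting. Lowering gently into the notch.

Call:
{"name": "step_arm", "arguments": {"series": [[[0, 0, -0.7], [0, 0, 0], 20], [[0, 0, -0.7], [0, 0, 0], 20], [[0, 0, 0], [0, 0, 0], 20]]}}

```text
time: 7.68
eef_pos: [532.6, 92.5, 76.0]
tcp_rot: [2.542, 1.845, -0.0]
contact_force: [1.7, -0.3, -1.1]
width: 23.4
```

Call:
{"name": "step_arm", "arguments": {"series": [[[0, 0, -0.7], [0, 0, 0], 20], [[0, 0, -0.7], [0, 0, 0], 20], [[0, 0, 0], [0, 0, 0], 20]]}}

```text
time: 7.93
eef_pos: [532.6, 92.5, 74.7]
tcp_rot: [2.542, 1.846, 0.0]
contact_force: [1.5, -0.9, -0.3]
width: 22.8
```

Call:
{"name": "step_arm", "arguments": {"series": [[[0, 0, -0.7], [0, 0, 0], 20], [[0, 0, -0.7], [0, 0, 0], 20], [[0, 0, -0.7], [0, 0, 0], 20], [[0, 0, 0], [0, 0, 0], 20]]}}

```text
time: 8.27
eef_pos: [532.6, 92.6, 72.5]
tcp_rot: [2.542, 1.846, 0.0]
contact_force: [1.2, -0.6, 0.2]
width: 22.9
```

Call:
{"name": "step_arm", "arguments": {"series": [[[0, 0, -0.7], [0, 0, 0], 20], [[0, 0, -0.7], [0, 0, 0], 20], [[0, 0, 0], [0, 0, 0], 20]]}}

```text
time: 8.52
eef_pos: [532.7, 92.7, 71.2]
tcp_rot: [2.542, 1.846, 0.0]
contact_force: [1.4, -2.0, 0.7]
width: 23.1
```

Call:
{"name": "step_arm", "arguments": {"series": [[[0, 0, -0.7], [0, 0, 0], 20], [[0, 0, -0.7], [0, 0, 0], 20], [[0, 0, 0], [0, 0, 0], 20]]}}

```text
time: 8.77
eef_pos: [532.7, 92.6, 69.8]
tcp_rot: [2.542, 1.846, 0.0]
contact_force: [2.7, -2.6, -0.2]
width: 23.1
```

Call:
{"name": "step_arm", "arguments": {"series": [[[0, 0, -0.7], [0, 0, 0], 20], [[0, 0, -0.7], [0, 0, 0], 20], [[0, 0, 0], [0, 0, 0], 20]]}}

```text
time: 9.02
eef_pos: [532.8, 92.7, 69.3]
tcp_rot: [2.542, 1.846, 0.001]
contact_force: [0.5, -1.5, 4.1]
width: 23.1
```

```bash
python3 - <<'E'
from look import *
f=look('a')
cv2.imwrite("pics/c6.png",np.hstack([overlay(f['s'],'s',[],369,216,25),overlay(f['s'],'s',plugcurves(533.2,94,36,np.radians(52+20))+blockcurves(533.2,94,.07),369,216,25)]))
E
```

```text
{'time': np.float64(9.02), 'eef_pos': array([532.76,  92.66,  69.27]), 'tcp_rot': array([2.54, 1.85, 0.  ]), 'contact_force': array([ 0.47, -1.53,  4.1 ]), 'torque': array([-0.36, -0.03,  0.04]), 'width': np.float64(23.07), 'joints': array([ 0.07,  0.16,  1.62, -0.  ,  1.36,  0.38])}
```

View pics/c6.png

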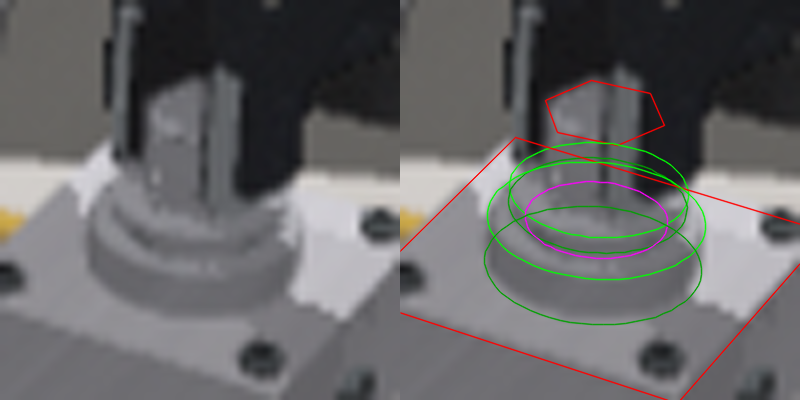

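Seated on the notch floor at z = 69.3 (about a 9.5 mm drop, 4 N). Now driving clockwise and following the thread down under a light push.

Call:
{"name": "step_arm", "arguments": {"series": [[[0, 0, 0], [0, 0, -0.06], 20], [[0, 0, -0.1], [0, 0, -0.06], 20], [[0, 0, -0.1], [0, 0, -0.06], 20], [[0, 0, 0], [0, 0, 0], 20]]}}

```text
time: 9.45
eef_pos: [532.7, 92.5, 69.0]
tcp_rot: [2.699, 1.607, 0.0]
contact_force: [-0.6, -2.8, 4.7]
width: 23.4
```

```bash
cat > q.py <<'E'
from rig import ctrl;import numpy as np;s=ctrl.sense();print(*(np.round(s[k],3) for k in('contact_force','torque','eef_pos','joints')))
E
python3 q.py
```

```text
[-0.617 -2.844  4.664] [-0.438  0.024 -0.051] [532.694  92.456  68.992] [ 6.700e-02  1.560e-01  1.625e+00 -1.000e-03  1.361e+00  5.640e-01]
```

Call:
{"name": "step_arm", "arguments": {"series": [[[0, 0, -0.15], [0, 0, -0.06], 20], [[0, 0, -0.2], [0, 0, -0.06], 20], [[0, 0, -0.2], [0, 0, -0.06], 20], [[0, 0, 0], [0, 0, 0], 20]]}}

```text
time: 9.78
eef_pos: [532.9, 92.4, 68.3]
tcp_rot: [2.832, 1.358, 0.001]
contact_force: [0.7, -1.9, 5.1]
width: 22.8
```

```bash
python3 q.py
```

```text
[ 0.712 -1.939  5.145] [-0.465 -0.156 -0.075] [532.867  92.411  68.346] [ 6.700e-02  1.560e-01  1.625e+00 -1.000e-03  1.359e+00  7.440e-01]
```

Call:
{"name": "step_arm", "arguments": {"series": [[[0, 0, -0.25], [0, 0, -0.06], 20], [[0, 0, -0.25], [0, 0, -0.06], 20], [[0, 0, -0.25], [0, 0, -0.06], 20], [[0, 0, 0], [0, 0, 0], 20]]}}

```text
time: 10.12
eef_pos: [532.9, 92.4, 67.5]
tcp_rot: [2.942, 1.099, 0.001]
contact_force: [0.6, -2.8, 4.0]
width: 23.1
```

```bash
python3 q.py
```

```text
[ 0.555 -2.811  4.048] [-0.503 -0.163 -0.057] [532.911  92.365  67.503] [ 6.700e-02  1.570e-01  1.626e+00 -1.000e-03  1.357e+00  9.230e-01]
```

Call:
{"name": "step_arm", "arguments": {"series": [[[0, 0, -0.28], [0, 0, -0.06], 20], [[0, 0, -0.28], [0, 0, -0.06], 20], [[0, 0, -0.28], [0, 0, -0.06], 20], [[0, 0, 0], [0, 0, 0], 20]]}}

```text
time: 10.45
eef_pos: [532.9, 92.3, 66.6]
tcp_rot: [3.029, 0.831, 0.001]
contact_force: [0.3, -3.7, 5.7]
width: 23.3
```

```bash
python3 q.py
```

```text
[ 0.318 -3.689  5.714] [-0.549 -0.074 -0.08 ] [532.867  92.299  66.607] [ 6.700e-02  1.580e-01  1.627e+00 -1.000e-03  1.356e+00  1.103e+00]
```

Call:
{"name": "step_arm", "arguments": {"series": [[[0, -0.3, -0.2], [0, 0, -0.06], 20], [[0, -0.2, -0.25], [0, 0, -0.06], 20], [[0, 0, -0.25], [0, 0, -0.06], 20], [[0, 0, 0], [0, 0, 0], 20]]}}

```text
time: 10.78
eef_pos: [532.8, 92.2, 65.9]
tcp_rot: [3.092, 0.556, 0.001]
contact_force: [0.3, -2.0, 5.5]
width: 22.8
```

```bash
python3 q.py
```

```text
[ 0.347 -2.047  5.513] [-0.359 -0.054 -0.043] [532.767  92.173  65.874] [ 0.066  0.158  1.628 -0.     1.355  1.282]
```

Call:
{"name": "step_arm", "arguments": {"series": [[[0, -0.2, -0.25], [0, 0, -0.06], 20], [[0, 0, -0.25], [0, 0, -0.06], 20], [[0, 0, 0], [0, 0, 0], 20]]}}

```text
time: 11.03
eef_pos: [533.2, 92.5, 65.8]
tcp_rot: [-3.119, -0.37, -0.003]
contact_force: [0.7, -0.7, 5.5]
width: 22.8
```

```bash
python3 q.py;python3 - <<'E'
from look import *
f=look('a')
cv2.imwrite("pics/c7.png",np.hstack([overlay(f['s'],'s',[],369,216,25),overlay(f['s'],'s',plugcurves(533.2,94,32,np.radians(52+20))+blockcurves(533.2,94,.07),369,216,25)]))
E
```

```text
[ 0.734 -0.701  5.505] [-0.219 -0.196 -0.07 ] [533.222  92.466  65.844] [6.600e-02 1.590e-01 1.628e+00 1.000e-03 1.353e+00 1.401e+00]
{'time': np.float64(11.03), 'eef_pos': array([533.22,  92.47,  65.84]), 'tcp_rot': array([-3.12, -0.37, -0.  ]), 'contact_force': array([ 0.73, -0.7 ,  5.5 ]), 'torque': array([-0.22, -0.2 , -0.07]), 'width': np.float64(22.81), 'joints': array([0.07, 0.16, 1.63, 0.  , 1.35, 1.4 ])}
```

View pics/c7.png

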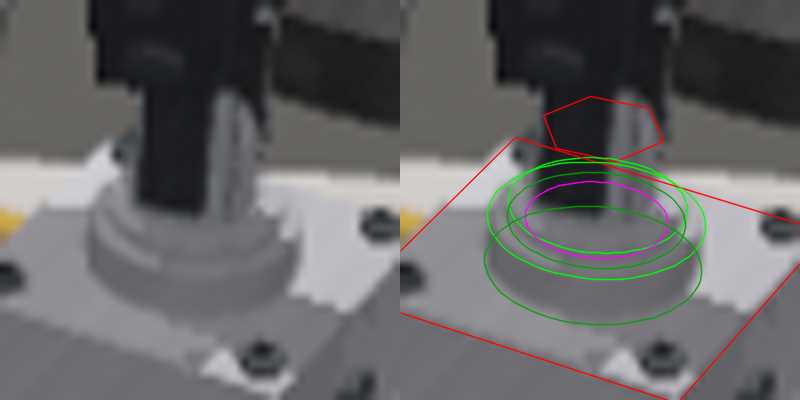

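Now 58° clockwise. I'll turn a few degrees more at constant height: if the plug is home the force should stay put, otherwise it falls.

Call:
{"name": "step_arm", "arguments": {"series": [[[0, 0, 0], [0, 0, -0.05], 20], [[0, 0, 0], [0, 0, -0.05], 20], [[0, 0, 0], [0, 0, 0], 20]]}}

```text
time: 11.38
eef_pos: [533.4, 92.5, 65.9]
tcp_rot: [-3.133, -0.214, -0.004]
contact_force: [0.9, -0.7, 6.2]
width: 22.9
```

```bash
python3 q.py
```

```text
[ 0.898 -0.705  6.246] [-0.205 -0.213 -0.003] [533.448  92.546  65.851] [6.700e-02 1.590e-01 1.628e+00 1.000e-03 1.353e+00 1.501e+00]
```

Height and force stay constant, so it's seated. Unloading, opening, and looking.

Call:
{"name": "step_arm", "arguments": {"series": [[[0, 0, 0.7], [0, 0, 0], 20], [[0, 0, 0], [0, 0, 0], 20], [[0, 0, 0], [0, 0, 0], 50], [[0, 0, 0], [0, 0, 0], 50], [[0, 0, 0], [0, 0, 0], 50], [[0, 0, 0], [0, 0, 0], 50], [[0, 0, 2], [0, 0, 0], 50], [[0, 0, 8], [0, 0, 0], 50], [[0, 0, 20], [0, 0, 0], 50], [[0, 0, 35], [0, 0, 0], 50], [[0, 0, 40], [0, 0, 0], 50], [[0, 0, 20], [0, 0, 0], 50], [[0, 0, 0], [0, 0, 0], 50]]}}

```text
time: 12.47
eef_pos: [535.9, 92.3, 198.7]
tcp_rot: [3.134, 0.214, 0.022]
contact_force: [-0.3, 0.7, 1.4]
width: 50.3
```

```bash
python3 - <<'E'
from look import *
f=look('a'); cv2.imwrite("pics/full8.png",f['s'])
cv2.imwrite("pics/c8.png",np.hstack([overlay(f['s'],'s',[],369,216,25),overlay(f['s'],'s',plugcurves(533.2,94,32,np.radians(38))+blockcurves(533.2,94,.07),369,216,25)]))
E
```

```text
{'time': np.float64(12.47), 'eef_pos': array([535.87,  92.27, 198.73]), 'tcp_rot': array([3.13, 0.21, 0.02]), 'contact_force': array([-0.34,  0.73,  1.38]), 'torque': array([ 0.07, -0.04, -0.  ]), 'width': np.float64(50.3), 'joints': array([0.07, 0.07, 1.45, 0.  , 1.6 , 1.5 ])}
```

View pics/c8.png

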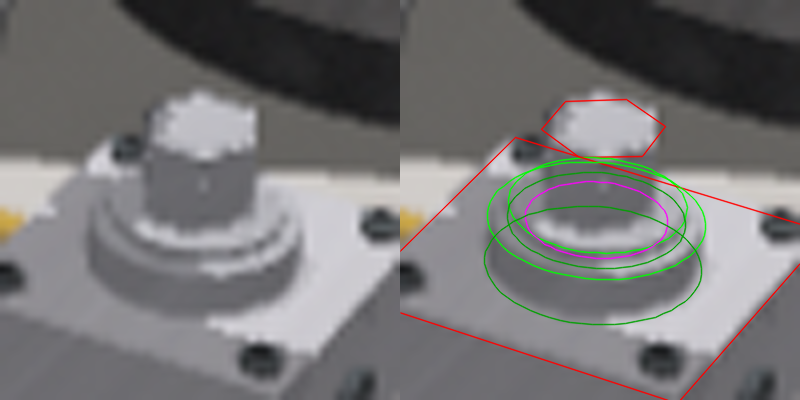

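Released. Moving the arm clear for an unobstructed check with both cameras.

Call:
{"name": "step_arm", "arguments": {"series": [[[-15, 15, 5], [0, 0, 0], 50], [[-25, 30, 5], [0, 0, 0], 50], [[-25, 30, 5], [0, 0, 0], 50], [[-25, 30, 0], [0, 0, 0], 50], [[-25, 30, 0], [0, 0, 0], 50], [[-25, 30, 0], [0, 0, 0], 50], [[-15, 20, 0], [0, 0, 0], 50], [[0, 0, 0], [0, 0, 0], 50], [[0, 0, 0], [0, 0, 0], 50]]}}

```text
time: 13.32
eef_pos: [376.0, 277.3, 203.8]
tcp_rot: [3.132, 0.219, -0.005]
contact_force: [-1.0, 0.7, 0.7]
width: 50.3
```

```bash
python3 - <<'E'
from look import *
f=look('a'); cv2.imwrite("pics/s9.png",f['s']); cv2.imwrite("pics/t9.png",f['t'])
t=cv2.convertScaleAbs(f['t'],alpha=1.4)
cv2.imwrite("pics/c9.png",np.hstack([overlay(f['s'],'s',[],369,218,20),overlay(t,'t',plugcurves(532.6,92,32,np.radians(38)),408,230,20)]))
# 1-D profile along column through axis: rows vs grey
g=cv2.cvtColor(f['s'],cv2.COLOR_BGR2GRAY); g0=cv2.cvtColor(cv2.imread("pics/scene0.png"),cv2.COLOR_BGR2GRAY)
u=P('s',[533.2,94,58])[0]; print(u); c=int(round(u[0]))
for r in range(200,234): print(r,g[r,c-2:c+7:2],g0[r,c-2:c+7:2])
o=-R['s'].T@T['s']; d=o[:2]-[533.2,94]; d/=np.linalg.norm(d); C=np.array([533.2,94])
for n,r,z in(('hexlow',12.5,30),('fl top',20,62),('fl bot',20,58),('boss top',24.5,58),('boss bot',24.5,46)): print(n,P('s',[*(C+d*r),z])[0].round(2))
E
```

```text
{'time': np.float64(13.32), 'eef_pos': array([376.04, 277.25, 203.76]), 'tcp_rot': array([ 3.13,  0.22, -0.  ]), 'contact_force': array([-0.98,  0.65,  0.73]), 'torque': array([-0.04, -0.04,  0.01]), 'width': np.float64(50.27), 'joints': array([ 0.51, -0.09,  1.6 , -0.  ,  1.63,  1.95])}
[368.06295226 217.9589289 ]
200 [103 101 100  68  34] [108 106 105  71  38]
201 [103 102 101 101  68] [108 107 107 107  72]
202 [106 143 121 102 102] [108 108 107 107 107]
203 [146 195 168 134 102] [108 107 107 107 108]
204 [192 195 194 184 144] [107 107 107 107 107]
205 [194 195 193 194 196] [106 108 107 107 107]
206 [195 194 193 194 191] [107 108 107 107 107]
207 [194 193 193 193 189] [107 107 107 107 107]
208 [190 191 191 188 177] [107 107 107 107 107]
209 [167 184 187 160 147] [154 106 107 107 108]
210 [110 166 179 105 105] [208 152 126 107 107]
211 [107 105 104 106 106] [206 205 173 148 125]
212 [107 106 105 106 106] [196 193 192 197 172]
213 [108 110 106 106 105] [148 145 147 176 196]
214 [107 109 104 106 105] [112 111 107 116 173]
215 [106 106 106 106 105] [111 110 103 108 112]
216 [106 107 10
[... 257 characters left out ...]
1 96]
222 [114 138 130 132 123] [134 115 120 142 169]
223 [147 147 147 148 162] [203 186 190 205 201]
224 [188 189 191 188 174] [195 197 198 195 182]
225 [142 147 149 138 110] [148 154 156 145 115]
226 [111 108 107 106 106] [116 114 113 111 112]
227 [110 109 107 107 105] [115 115 112 112 111]
228 [108 107 107 107 105] [114 113 112 113 110]
229 [110 108 107 109 123] [115 114 113 114 129]
230 [153 151 153 156 174] [159 158 159 163 181]
231 [205 204 207 208 206] [212 211 214 214 213]
232 [204 206 208 207 206] [211 213 215 213 213]
233 [204 206 207 206 196] [211 214 215 213 203]
hexlow [366.82 234.71]
fl top [367.75 222.1 ]
fl bot [367.61 224.  ]
boss top [367.51 225.38]
boss bot [367.09 231.03]
```

View pics/c9.png

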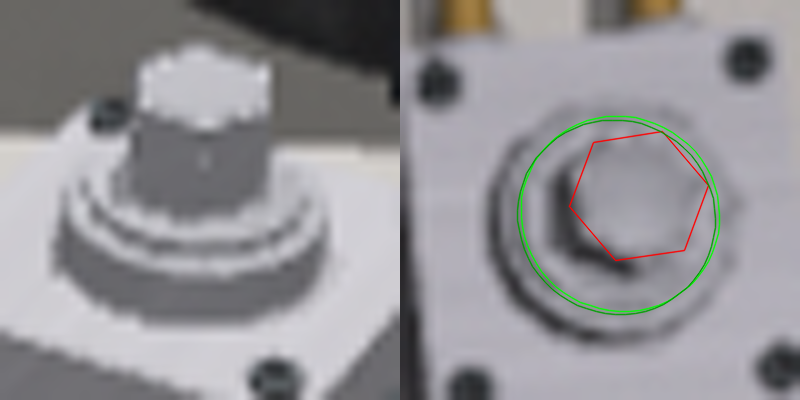

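Measured from the image columns, the flange's front edge sits at row 221.75 (predicted 222.1 if home) and the boss edge at 224.95 (predicted 225.4). The offsets match, so the flange is home to within about 0.5 mm. In the top view it looks concentric. Handing in.

```bash
python3 -c "
from rig import ctrl
print(ctrl.close_job())"
```

```text
the job is handed in; nothing more can be done
None
```

I fitted the bare-steel plug into the port, let go of it and handed the job in at about 13.3 s of the 72 s. The hand-in reports no verdict.

- **Start of thread:** The lugs touched the ledges at about 8 N. About 20° counter-clockwise brought a free drop of about 9.5 mm to the notch floor.
- **Driving home:** About 64° clockwise took it home with about 4 to 6 N of push. The highest force I read was 8.4 N and the highest twist about 0.08 N m, sampled only at the end of each move.
- **Seating:** Over the last 6° the height and force stayed constant. In the scene picture the flange's front edge lines up with its predicted home position to within about 0.5 mm, measured against the boss edge. In the top view it is roughly concentric with the port.
- **One disagreement:** The tool came down only about 3.4 mm from the notch floor, where the thread should give 4 mm. That could be slip in the grip or sensor noise; even at face value it would leave the flange 0.6 mm up, inside the 1.5 mm limit.
- **Surroundings:** The arm is clear at a height of about 204 mm with the gripper open. I never moved the gripper onto a bystander or the blue and turquoise look-alikes, but I did not measure their positions again at the end.

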